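# Reset the label printer through its shuttered well

### The arm

A 6-joint arm with a two-finger parallel gripper is mounted at the origin on the work surface. World frame = base frame: x ahead of the robot, y to its left, z up, the work surface at z = 0. Lengths are in m, angles in rad, forces in N, time in s.
With the tool pointing down it reaches from about 0.35 to 0.975 m from the base axis. Payload 4.9 kg.
Tool frame: the origin (TCP) lies on the mounting face of the last link; the fingertips stand 173 mm ahead of it and the grasp point (between the pads) lies 155 mm ahead of it; x points along the fingers, z is the direction in which the jaws open and shut, and the axes are right-handed (so a half turn about x gives the same grasp; the last joint's range is limited). The gripper opens to 85 mm and grips with 20 to 120 N. Pads are 22 mm wide; open, the fingers measure 114 mm over their backs; the gripper's body (76 mm by 85 mm) begins 54 mm behind the grasp point. The pads swing forward as they close: fully open they stand 13 mm farther back than shut.
Start: joints at [-1.277, 0.053, 1.613, -0, 1.476, -0.119], TCP at [0.251, -0.572, 0.405] pointing down, gripper open.
Joint ranges: [-3.01, 3.01], [-1.01, 2.22], [0.06, 2.58], [-1.02, 4.17], [0.09, 2.62], [-3.14, 3.14]. Speed limits (rad/s): [2.57, 2.57, 3.14, 3.14, 3.14, 3.14].

### API

Orientations are given as a rotation vector (axis times angle).
In Python, from station import get_obs, get_image, get_calibration, finish_job, look_for, masks_of, tip_of gives the robot as it stands.
- The arm moves only by the tool carry_out, never from a script. Its argument "increments" is a list of rows, each a list of 3 entries, a list of its own where there are three numbers: the turn, a rotation vector about the world's x, y, z in units of 0.1 rad (1.0 is 0.1 rad), then the shift along the world's x, y, z in units of 20 mm (1.0 is 20 mm), then the opening, from 0 (shut) to 1 (fully open). A call has 1 to 8 rows; each row shifts and turns the pose as measured when the row begins; what a row does not reach is not made up. A row lasts 1/10 s, in which the tool goes at most 50 mm and 8.59 degrees, less where a joint would pass 70% of its speed; a pose out of reach is approached as far as the arm can. A call with a number of a shift or a turn outside -1 to 1 is refused whole. A call with a gripper value outside its range is refused whole. The fingers move at their own pace and stop on an object; "squeeze" is the grip in N (left out, the last holds). Time passes only in rows, so rows that do not move let the fingers close. It gives the time, the measured TCP pose, the force and the opening at its end, in the units of the state.
- get_obs(): the state, without advancing time (a new reading comes with each control period).
- get_image(name): name is "side" or "top"; returns (picture, depth): 400x640x3 uint8, blue, green, red; 400x640 float32, m along the optical axis (not along the pixel's ray), 0 where there is no reading.
- get_calibration(name): a dict with "fx", "fy", "cx", "cy" (pixels), "k1" (the pictures are not rectified: a ray, as slopes to the right and down, at radius r is drawn at 1 + k1 r^2 times it, then the intrinsics apply), "position" and "orientation" of the camera in the world. Camera axes: x right, y down, z forward; pixel columns grow to the right and rows downward; lengths in m; the calibration is good to about 2 mm. A picture is of the moment at which its call begins. get_calibration takes no time and is no camera call.
- finish_job(): hands the job in, once; it reports no verdict.
Trained networks look in the newest picture that a camera, given by its name, has taken for a name from the list of things; names that differ only in an ending like _2 or _b are one class to them, and where a whole thing is asked for, a point or a joint stands for the part that bears it (a point fixed in the world has none). Each returns a list of dicts, best first, with "p" (0 to 1); they miss things now and then, are a little off and sometimes report something else, mostly with a low value. They report only what shows in the picture. A call takes as long as a camera call.
- look_for(camera, query): "centre" ([column, row] in pixels, amid what is visible of it).
- masks_of(camera, query): "region" (400x640 bool, what is visible of it) and "centre" ([column, row] in pixels, amid what is visible of it).
- tip_of(camera, query): "centre" ([column, row] in pixels: a listed point, or the origin of a listed thing).
The state is a dict: "t": time; "q": joint angles; "dq": joint speeds; "effort": joint torques, N m; "tool_pos": TCP position; "tool_rot": TCP orientation; "contact_force": force on the tool from outside, world axes, zero at the start; "wrist_torque": the same for the moment, N m; "opening": finger opening in m.
Only numpy, scipy, OpenCV 4.12 (cv2) and the standard library are available. Lean on these libraries where they do the work, as an engineer would, in place of code of your own. Each camera call takes 0.05 s, during which the arm holds its last target.

### The job

The label printer on the packing desk needs a reset. With a fingertip, push the shutter on its top fully aside by the yellow rib, reach into the well and press the sunken red key all the way down, hold it there for a second and let it come up, then push the shutter fully shut again. Only push and press: leave the printer standing where it is without lifting or shoving it, leave the raised blue button alone, and do not disturb the other things on the desk.

Things in the scene. Friction and masses are not known exactly. Their poses are not given: they have to be found in the camera images.
- printer: Dark grey label printer, a loose box 170 (x) by 130 (y) by 70 mm high, about 0.95 kg, standing on the desk. Origin: centre of its underside, z up; a paper label pokes out of its -x side. In its frame the square well is centred at x -35, y -30 mm, with 42 mm wide vertical sides along x and y; the shutter covers it when shut. The flat top around it is 70 mm high; two 3 mm high guide rails are only marks, not solid.
- well_mouth (a point): Centre of the well's mouth, in the plane of the printer's top (70 mm above the desk), on the axis of the red key. The well is 42 by 42 mm with its floor 36 mm below the mouth. Axes as the printer's.
- key_top (a point): Centre of the top of the red reset key: an upright round button 24 mm across in the middle of the well, its top 22 mm below the mouth when up. Axes as the printer's.
- reset_key (a joint): Travel of the red key, m: 0 up, 0.006 fully down. A spring returns it; 1.5 N starts it moving, 5 N takes it fully down.
- rib_top (a point): Centre of the top of the yellow rib on the white shutter; moves with the shutter. The rib is 32 mm long along the printer's x, 8 mm thick along its y and stands 16 mm above the shutter plate (its top is 20.5 mm above the printer's top). The plate is 50 by 50 mm and 4 mm thick with the rib across its middle. Axes as the printer's.
- shutter (a joint): Slide of the shutter, m: 0 shut, squarely over the well; it moves along the printer's +y to 0.055, fully open, and uncovers the well. About 1 N of rubbing, stays where left, hard stops at both ends. May start up to 12 mm open.
- feed_top (a point): Centre of the top of the raised blue feed button, 20 mm across, 8 mm above the printer's top at x 50, y -35 mm in the printer's frame. Not to be pressed.
- feed_button (a joint): Travel of the blue feed button, m: 0 up, 0.005 down. To be left alone.
- carton: Open cardboard carton 130 by 110 mm, 95 mm high with its flaps. Origin: centre of its underside. Loose bystander; it and the printer may change places.
- tape_gun: Red tape dispenser lying down, with a roll and a cream handle, 260 mm long along its x, 58 mm high. Origin on its underside near the middle. Loose bystander.
- scanner: Dark handheld barcode terminal lying down, body 160 by 75 by 36 mm with a grip to -y that reaches 135 mm from the origin. Origin: underside centre of the body. Loose bystander.
- marker: White marker pen with black cap, 120 mm long along x, 17 mm thick, lying on the fixed 210 by 150 by 10 mm notepad. Origin on its underside. Loose bystander.
- stamp: Small wooden hand stamp, 35 mm across, 62 mm high, upright. Origin: underside centre. Loose bystander.
- highlighter: Pink highlighter, 95 mm long along x, 17 mm thick, lying on the desk. Origin on its underside. Loose bystander.

How it is judged:
On the way, in this order (a step that is already met when the one before it is completed fails the run):
1. the shutter is pushed fully aside (value of joint shutter above 0.046 m), for 0.1 s.
2. the red key is held all the way down (value of joint reset_key above 0.0045 m and value of joint shutter above 0.04 m), for 0.5 s.
3. the key has come up again (value of joint reset_key below 0.0015 m and value of joint shutter above 0.04 m), for 0.1 s.
4. the shutter is pushed fully shut (value of joint shutter below 0.005 m), for 0.1 s.
At the end, for the whole second after the job is handed in: The shutter is shut to within 5 mm, the red key (which was held at least 4.5 mm down for half a second with the shutter open) and the blue button are up, the printer stands level and at rest within 25 mm of where it began, and the other loose things are within 20 mm of where they were (value of joint shutter below 0.005 m and value of joint each of reset_key, feed_button below 0.0015 m and distance of printer from where it was at the start of the episode below 0.025 m and angle between printer's own z axis and vertical below 0.05 rad and linear speed of printer below 0.01 m/s and distance of each of carton, tape_gun, scanner, marker, stamp, highlighter from where it was at the start of the episode below 0.02 m); the robot touches nothing.
It fails at once if the printer is lifted or tipped (height (world z) of printer above 0.008 m or angle between printer's own z axis and vertical above 0.1 rad).
It fails at once if the printer is shoved more than 25 mm (distance of printer from where it was at the start of the episode above 0.025 m).
It fails at once if the blue feed button is pressed (value of joint feed_button above 0.003 m).
It fails at once if another thing on the desk is moved more than 20 mm (distance of any of carton, tape_gun, scanner, marker, stamp, highlighter from where it was at the start of the episode above 0.02 m).
It also fails if it takes over 51 s, if anything falls off the work surface, if the arm or the gripper's body presses on something with over 40 N, if the wrist force passes 120 N, or if a joint passes its speed limit or range.

## Working session

There is one attempt and no reset: what is moved stays moved. The work goes in short steps, Python scripts to look and compute and a tool call to move; the robot and the scene stay as the last step left them, time stands still between calls to the robot, and variables do not carry over. Pictures are saved under pics/ and viewed, and the job is handed in when it is done.

Besides the shell and the picture viewer there is one more tool, called after "Emit:" by a JSON object that holds its "api" and its "payload", one argument or row to a line. carry_out: Moves the arm, as the interface text tells. Shifts and turns lie within -1 to 1; 1 stands for 20 mm of shift or 0.1 rad of turn. Its arguments: {"type":"object","properties":{"increments":{"type":"array","items":{"type":"array"}},"squeeze":{"type":"number"}},"required":["increments"]}

```bash
ls; mkdir -p pics
cat > h.py <<'E'
import numpy as np, cv2
from station import *
from scipy.spatial.transform import Rotation as R
def cal(n):
    c=get_calibration(n); o=np.array(c['orientation'],float)
    Rm=R.from_rotvec(o).as_matrix() if o.shape==(3,) else (o if o.shape==(3,3) else None)
    return c,Rm,np.array(c['position'])
def ray(n,u,v):
    c,Rm,p=cal(n); K=np.array([[c['fx'],0,c['cx']],[0,c['fy'],c['cy']],[0,0,1.]])
    s=cv2.undistortPoints(np.array([[[u,v]]],float),K,np.array([c['k1'],0,0,0,0.]))[0,0]
    return p,Rm@np.array([s[0],s[1],1.])
def atz(n,u,v,z):
    p,d=ray(n,u,v); return p+d*(z-p[2])/d[2]
def atd(n,u,v,D):
    p,d=ray(n,u,v); return p+d*D
def proj(n,X):
    c,Rm,p=cal(n); a=Rm.T@(np.array(X)-p); s=a[:2]/a[2]; s=s*(1+c['k1']*(s@s)); return s*[c['fx'],c['fy']]+[c['cx'],c['cy']]
E
python3 - <<'E'
from h import *
print(get_obs())
for n in('side','top'):
    print(get_calibration(n)); im,d=get_image(n); cv2.imwrite(f'pics/{n}0.png',im); np.save(f'{n}0.npy',d)
E
```

```text
pics
{'t': 0.0, 'q': array([-1.27699654e+00,  5.33507697e-02,  1.61430935e+00,  1.11285671e-05,
        1.47597299e+00, -1.19003396e-01]), 'dq': array([ 0.00038491,  0.00017568,  0.00089388,  0.00088027,  0.00195919,
       -0.00062509]), 'effort': array([-1.05386684e-03, -3.93682015e+01, -3.70175743e+01, -2.13265030e-04,
        7.13513742e-03, -1.20987960e-05]), 'tool_pos': array([ 0.25065722, -0.5722392 ,  0.40345725]), 'tool_rot': array([ 0.9012684 ,  1.37826205, -0.89909707]), 'contact_force': array([-1.75518707, -0.17997502,  0.96284688]), 'wrist_torque': array([-0.08668192, -0.00577682, -0.02069373]), 'opening': 0.08530424591391182}
{'fx': 443.34740421537225, 'fy': 443.34740421537225, 'cx': 325.04860364478077, 'cy': 191.48157634760685, 'k1': -0.029719194262441156, 'position': array([0.13156079, 1.03066185, 0.97912193]), 'orientation': array([-0.53826824,  2.61554199, -1.26462113])}
{'fx': 412.5209336821722, 'fy': 412.5209336821722, 'cx': 312.3329049979776, 'cy': 202.13618959673926, 'k1': 0.005699413957371845, 'position': array([0.41204096, 0.01613092, 1.23548587]), 'orientation': array([-2.15207546,  2.15913357, -0.15897135])}
```

View pics/top0.png

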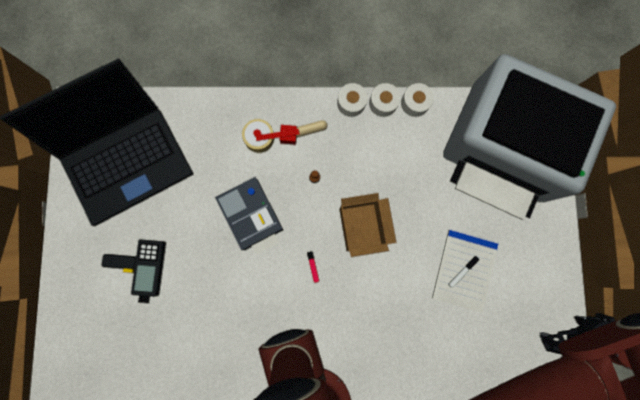

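View pics/side0.png

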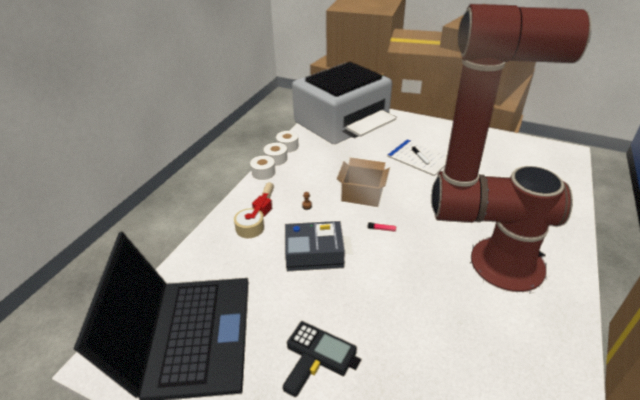

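Run:
```python
from h import *
for q,z in (('printer',0.),('rib_top',.0905),('feed_top',.078),('well_mouth',.07)):
    for n in('top','side'):
        r=tip_of(n,q)
        for e in r[:2]: print(q,n,round(e['p'],2),np.round(e['centre'],1),atz(n,*e['centre'],z).round(4))
```

```text
printer top 0.68 [251.6 215.9] [0.5405 0.1852 0.    ]
printer side 0.79 [311.4 254.7] [0.5508 0.1956 0.    ]
rib_top top 0.61 [260.6 222.4] [0.5129 0.1476 0.0905]
rib_top side 0.67 [322.  223.9] [0.5358 0.1472 0.0905]
rib_top side 0.61 [305.2 209.4] [0.6101 0.107  0.0905]
feed_top top 0.48 [250.7 191.7] [0.6014 0.1782 0.078 ]
feed_top side 0.67 [313.7 258.9] [0.5049 0.274  0.078 ]
feed_top side 0.4 [296.8 227.3] [0.6046 0.1777 0.078 ]
well_mouth top 0.65 [264.  215.6] [0.534  0.1405 0.07  ]
well_mouth side 0.96 [323.5 228.1] [0.5334 0.1421 0.07  ]
```

Run:
```python
from h import *
a=cv2.imread('pics/top0.png')[165:265,200:300]; b=cv2.imread('pics/side0.png')[210:285,270:360]
cv2.imwrite('pics/tz.png',cv2.resize(a,None,fx=6,fy=6,interpolation=cv2.INTER_CUBIC))
cv2.imwrite('pics/sz.png',cv2.resize(b,None,fx=7,fy=7,interpolation=cv2.INTER_CUBIC))
```

```text
(no output)
```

View pics/tz.png

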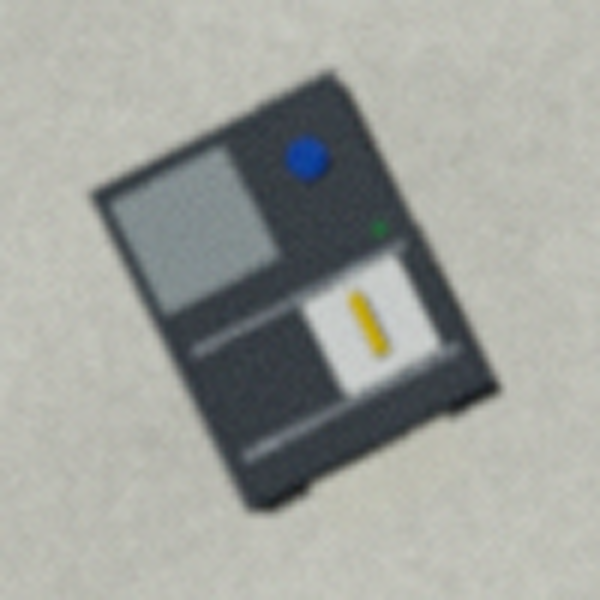

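View pics/sz.png

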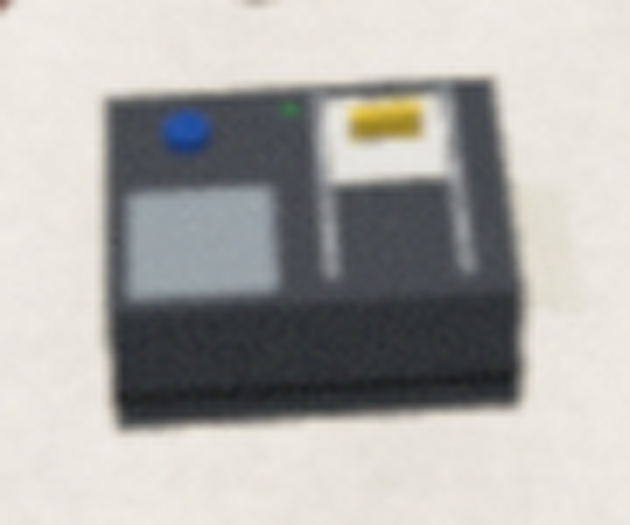

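```bash
cat > fit.py <<'E'
from h import *
from scipy.optimize import least_squares
T=lambda x,y:((x+.5)/6-.5+200,(y+.5)/6-.5+165)
S=lambda x,y:((x+.5)/7-.5+270,(y+.5)/7-.5+210)
P=[('top',T(333,73),85,-65,70),('top',T(97,193),85,65,70),('top',T(250,508),-85,65,70),('top',T(497,388),-85,-65,70),('top',T(307,157),50,-35,78),
('side',S(105,98),85,-65,70),('side',S(493,80),-85,-65,70),('side',S(520,290),-85,65,70),('side',S(115,303),85,65,70),('side',S(186,128),50,-35,78)]
rib=[('top',T(369,324)),('side',S(387,112))]
def pw(v,x,y,z):
    c,s=np.cos(v[2]),np.sin(v[2]); return np.array([v[0]+(c*x-s*y)/1e3,v[1]+(s*x+c*y)/1e3,z/1e3])
def f(v,cams=('top','side')):
    r=[]
    for n,uv,x,y,z in P:
        if n in cams: r+=list((atz(n,*uv,z/1e3)-pw(v,x,y,z))[:2]*1e3)
    return np.array(r)
E
python3 - <<'E'
from fit import *
for cams in (('top','side'),('top',),('side',)):
    s=least_squares(f,[.54,.185,.45],args=(cams,),loss='soft_l1',f_scale=3); v=s.x; print(cams,v.round(4)); print(f(v,cams).round(1))
    c,si=np.cos(v[2]),np.sin(v[2])
    for n,uv in rib:
        d=(atz(n,*uv,.0905)-[*v[:2],0])[:2]*1e3; print(n,'rib local',(c*d[0]+si*d[1]).round(1),(-si*d[0]+c*d[1]).round(1))
# depth check
d=np.load('top0.npy'); 
for u,w in((240,200),(235,232),(252,190),(262,218)): print(atd('top',u,w,d[w,u]).round(3))
E
```

```text
('top', 'side') [0.5441 0.1861 0.4768]
[-3.2  0.1 -1.4 -4.4  0.7 -1.8 -3.3 -1.2 -0.4  0.1  1.   2.4  1.4  4.1
  3.6  1.5  0.1 -6.   0.8  2.7]
top rib local -36.5 -25.9
side rib local -33.2 -22.9
('top',) [0.5425 0.1848 0.4754]
[-1.7  1.5  0.  -3.   2.2 -0.6 -1.6  0.   1.1  1.5]
top rib local -34.5 -25.5
side rib local -31.2 -22.4
('side',) [0.5454 0.188  0.4768]
[-0.3  0.5  0.1  2.2  2.3 -0.3 -1.2 -7.9 -0.5  0.8]
top rib local -38.5 -27.0
side rib local -35.2 -23.9
[0.579 0.21  0.068]
[0.488 0.221 0.072]
[0.606 0.175 0.077]
[0.525 0.144 0.088]
```

```bash
cat > st.py <<'E'
from h import *
V=np.array([.5435,.186,.477])
def loc(p):
    d=np.array(p)[:2]-V[:2]; c,s=np.cos(V[2]),np.sin(V[2]); return np.array([c*d[0]+s*d[1],-s*d[0]+c*d[1]])*1e3
def wor(x,y):
    c,s=np.cos(V[2]),np.sin(V[2]); return V[:2]+np.array([c*x-s*y,s*x+c*y])/1e3
def show(L=.173):
    o=get_obs(); M=R.from_rotvec(o['tool_rot']).as_matrix(); tip=o['tool_pos']+L*M[:,0]
    print('t',round(o['t'],2),'tcp',o['tool_pos'].round(4),'tip',tip.round(4),'loc',loc(tip).round(1),'F',np.round(o['contact_force'],2),'op',round(o['opening'],4))
    print('x axis',M[:,0].round(4),'z yaw',np.arctan2(M[1,2],M[0,2]).round(4),'q',o['q'].round(3))
    Z=np.array([np.cos(V[2]),np.sin(V[2]),0]); X=np.array([0,0,-1.])
    for sg in(1,-1):
        G=np.stack([X,np.cross(sg*Z,X),sg*Z],1); print('turn',((R.from_matrix(G)*R.from_matrix(M).inv()).as_rotvec()*10).round(3))
    return o,M,tip
if __name__=='__main__':
    o,M,tip=show(); print('start pt',wor(-35,-60),'need',((np.r_[wor(-35,-60),.25]-tip)/.02).round(2))
E
python3 st.py
```

```text
t 0.5 tcp [ 0.2507 -0.5725  0.4047] tip [ 0.2507 -0.5725  0.2317] loc [-608.3 -539.4] F [ 0.38  0.69 -0.45] op 0.0854
x axis [-1.e-04  0.e+00 -1.e+00] z yaw -1.158 q [-1.277  0.053  1.613 -0.     1.476 -0.119]
turn [ 0.000e+00 -1.000e-03  1.635e+01]
turn [-1.0000e-03 -0.0000e+00 -1.5065e+01]
start pt [0.5399538  0.11662836] need [14.46 34.46  0.92]
```

Emit:
{"api": "carry_out", "payload": {
  "increments": [
    [[0,0,0.45],[0.4,0.96,0],0],
    [[0,0,0.45],[0.4,0.96,0],0],
    [[0,0,0.45],[0.4,0.96,0],0],
    [[0,0,0.45],[0.4,0.96,0],0],
    [[0,0,0.45],[0.4,0.96,0],0],
    [[0,0,0.45],[0.4,0.96,0],0],
    [[0,0,0.45],[0.4,0.96,0],0],
    [[0,0,0.45],[0.4,0.96,0],0]
  ],
  "squeeze": 20
}}

```text
t: 1.3
tool_pos: [0.3152, -0.4152, 0.405]
tool_rot: [0.615, 1.48, -0.616]
contact_force: [0.3, -0.9, 0.2]
opening: -0.0002
```

Emit:
{"api": "carry_out", "payload": {
  "increments": [
    [[0,0,0.45],[0.4,0.96,0],0],
    [[0,0,0.45],[0.4,0.96,0],0],
    [[0,0,0.45],[0.4,0.96,0],0],
    [[0,0,0.45],[0.4,0.96,0],0],
    [[0,0,0.45],[0.4,0.96,0],0],
    [[0,0,0.45],[0.4,0.96,0],0],
    [[0,0,0.45],[0.4,0.96,0],0],
    [[0,0,0.45],[0.4,0.96,0],0]
  ]
}}

```text
t: 2.1
tool_pos: [0.3809, -0.2547, 0.4064]
tool_rot: [0.322, 1.542, -0.326]
contact_force: [-0.4, -0.4, -0.1]
opening: -0.0003
```

Emit:
{"api": "carry_out", "payload": {
  "increments": [
    [[0,0,0.45],[0.4,0.96,0],0],
    [[0,0,0.45],[0.4,0.96,0],0],
    [[0,0,0.45],[0.4,0.96,0],0],
    [[0,0,0.45],[0.4,0.96,0],0],
    [[0,0,0.45],[0.4,0.96,0],0],
    [[0,0,0.45],[0.4,0.96,0],0],
    [[0,0,0.45],[0.4,0.96,0],0],
    [[0,0,0.45],[0.4,0.96,0],0]
  ]
}}

```text
t: 2.9
tool_pos: [0.4464, -0.094, 0.4083]
tool_rot: [0.028, 1.561, -0.032]
contact_force: [0.8, -0.4, 0.8]
opening: 0.0003
```

```bash
python3 st.py
```

```text
t 2.9 tcp [ 0.4464 -0.094   0.4083] tip [ 0.448  -0.0945  0.2353] loc [-213.6 -205.4] F [ 0.83 -0.43  0.8 ] op 0.0003
x axis [ 0.0095 -0.0033 -0.9999] z yaw -0.0381 q [-0.371 -0.376  1.987  0.     1.52  -0.333]
turn [0.007 0.102 5.151]
turn [ 1.3600e-01 -1.0000e-02 -2.6264e+01]
start pt [0.5399538  0.11662836] need [ 4.6  10.56  0.73]
```

Emit:
{"api": "carry_out", "payload": {
  "increments": [
    [[0,0.01,0.5],[0.42,0.96,-0.1],0],
    [[0,0.01,0.5],[0.42,0.96,-0.1],0],
    [[0,0.01,0.5],[0.42,0.96,-0.1],0],
    [[0,0.01,0.5],[0.42,0.96,-0.1],0],
    [[0,0.01,0.5],[0.42,0.96,-0.1],0],
    [[0,0.01,0.5],[0.42,0.96,-0.2],0],
    [[0,0.01,0.5],[0.42,0.96,-0.2],0],
    [[0,0.01,0.5],[0.42,0.96,-0.2],0]
  ]
}}

```text
t: 3.7
tool_pos: [0.5156, 0.0668, 0.3882]
tool_rot: [-0.299, 1.542, 0.296]
contact_force: [-0.3, 0.3, -0.2]
opening: -0.0001
```

Emit:
{"api": "carry_out", "payload": {
  "increments": [
    [[0,0,0.5],[0.42,0.9,-0.2],0],
    [[0,0,0.5],[0.42,0.9,-0.4],0],
    [[0,0,0.2],[0.2,0.4,-0.5],0],
    [[0,0,0],[0,0,0],0]
  ]
}}

```text
t: 4.1
tool_pos: [0.5373, 0.1146, 0.3651]
tool_rot: [-0.399, 1.526, 0.396]
contact_force: [0.8, -0.1, 0.3]
opening: -0.0001
```

```bash
python3 st.py
python3 - <<'E'
from h import *
im,d=get_image('side'); cv2.imwrite('pics/side1.png',im); np.save('side1.npy',d)
cv2.imwrite('pics/sz1.png',cv2.resize(im[100:280,230:430],None,fx=3.3,fy=3.3,interpolation=cv2.INTER_CUBIC))
E
```

```text
t 4.1 tcp [0.5373 0.1146 0.3651] tip [0.5387 0.1146 0.1921] loc [-37.  -61.3] F [ 0.76 -0.14  0.27] op -0.0001
x axis [ 8.2e-03  1.0e-04 -1.0e+00] z yaw 0.5079 q [ 7.500e-02 -1.020e-01  1.832e+00 -1.000e-03  1.404e+00 -4.330e-01]
turn [ 0.     0.082 -0.309]
turn [-1.2700e-01  1.0000e-03  3.1107e+01]
start pt [0.5399538  0.11662836] need [0.06 0.1  2.9 ]
```

View pics/sz1.png

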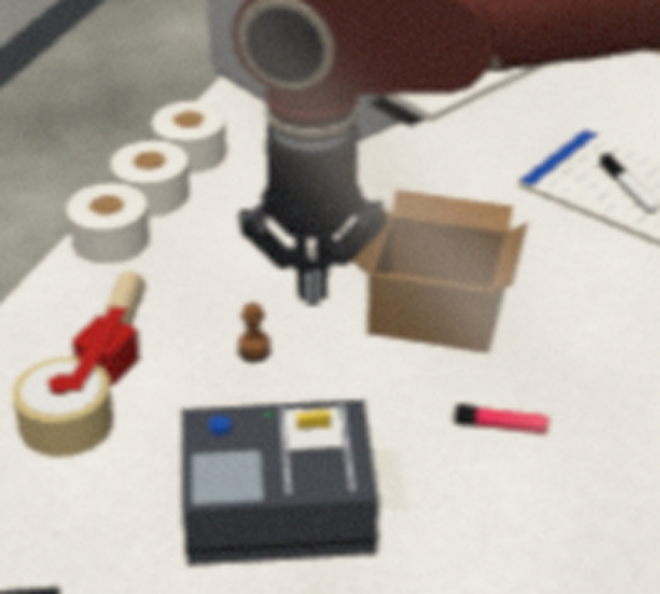

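Run:
```python
from st import *
o,M,tip=show()
for L in(.155,.16,.165,.173,.186): print(L,proj('side',o['tool_pos']+L*M[:,0]))
# wide search: rows near tip
d=np.load('side1.npy'); im=cv2.imread('pics/side1.png')
for v in range(180,197): print(v,' '.join(f'{d[v,u]:.3f}' for u in range(318,332)), im[v,318:332].max(1))
```

```text
t 4.15 tcp [0.5374 0.1141 0.3659] tip [0.539  0.1141 0.1929] loc [-37.  -61.8] F [ 0.72  0.03 -0.71] op -0.0001
x axis [ 0.0093  0.     -1.    ] z yaw 0.5071 q [ 7.400e-02 -1.030e-01  1.832e+00 -1.000e-03  1.404e+00 -4.330e-01]
turn [ 0.001  0.093 -0.301]
turn [-1.4400e-01  2.0000e-03  3.1115e+01]
0.155 [325.11812521 185.12512571]
0.16 [325.1203928  186.51100348]
0.165 [325.12264925 187.890096  ]
0.173 [325.12623658 190.08264875]
0.186 [325.13200635 193.60925077]
180 1.236 1.239 1.232 1.236 1.239 1.236 1.239 1.254 1.233 1.235 1.233 1.238 1.237 1.243 [ 78  56  32  30  33  33  33  33  37  31  38  73 120 150]
181 1.632 1.244 1.235 1.234 1.236 1.237 1.241 1.253 1.241 1.239 1.237 1.237 1.245 1.633 [154 110  58  31  38  43  47  55  58  43  57 116 180 214]
182 1.626 1.631 1.244 1.239 1.235 1.242 1.246 1.245 1.244 1.241 0.000 1.243 1.624 1.626 [213 166  86  41  54  69  71  85  87  65  70 138 199 226]
183 1.618 1.623 1.250 1.249 1.246 1.237 1.241 1.243 1.245 1.241 1.250 1.252 1.621 1.625 [226 187  98  53  85 101  95  90  96  75  76 151 209 228]
184 1.620 1.616 1.253 1.247 1.250 1.247 1.247 1.
[... 1149 characters left out ...]
.575 1.263 1.262 1.264 1.263 1.263 1.580 1.575 1.577 1.579 [233 231 228 222 201 166 146 152 178 212 230 233 232 232]
193 1.578 1.572 1.579 1.580 1.566 1.574 1.580 1.571 1.575 1.578 1.577 1.577 1.577 1.572 [232 232 231 229 228 224 222 222 222 227 232 233 231 232]
194 1.571 1.571 1.570 1.573 1.571 1.567 1.570 1.574 1.574 1.567 1.570 1.568 1.572 1.572 [231 233 232 232 233 234 233 231 233 233 233 231 233 232]
195 1.567 1.566 1.568 1.569 1.566 1.570 1.566 1.563 1.564 1.558 1.568 1.567 1.560 1.562 [229 232 232 234 232 234 232 233 232 234 232 234 232 233]
196 1.564 1.564 1.567 1.565 1.566 1.563 1.561 1.563 1.562 1.562 1.559 1.560 1.559 1.561 [231 231 232 233 234 233 232 232 234 231 231 233 233 234]
```

Emit:
{"api": "carry_out", "payload": {
  "increments": [
    [[0,0.09,-0.3],[0.06,0.15,-0.5],0],
    [[0,0,0],[0,0.1,-0.8],0],
    [[0,0,0],[0,0,-0.8],0],
    [[0,0,0],[0,0,-0.8],0],
    [[0,0,0],[0,0,-0.7],0],
    [[0,0,0],[0,0,-0.5],0],
    [[0,0,0],[0,0,-0.3],0],
    [[0,0,0],[0,0,0],0]
  ]
}}

```text
t: 4.95
tool_pos: [0.5372, 0.1155, 0.2722]
tool_rot: [-0.371, 1.539, 0.368]
contact_force: [-0.5, 0.3, -0.7]
opening: 0.0003
```

Run:
```python
from st import *
show()
```

```text
t 4.95 tcp [0.5372 0.1155 0.2722] tip [0.5373 0.1152 0.0992] loc [-38.  -60.1] F [-0.53  0.3  -0.71] op 0.0003
x axis [ 8.0e-04 -1.9e-03 -1.0e+00] z yaw 0.4716 q [ 0.077 -0.006  1.903 -0.002  1.244 -0.394]
turn [0.019 0.008 0.054]
turn [ 1.2000e-02 -3.0000e-02 -3.1362e+01]
```

Emit:
{"api": "carry_out", "payload": {
  "increments": [
    [[0.02,0,0.05],[0.08,0.2,-0.5],0],
    [[0,0,0],[0.05,0.1,-0.4],0],
    [[0,0,0],[0,0,-0.1],0],
    [[0,0,0],[0,0,0],0]
  ]
}}

```text
t: 5.35
tool_pos: [0.5408, 0.1222, 0.252]
tool_rot: [-0.374, 1.534, 0.374]
contact_force: [-0.4, 0.2, -0.2]
opening: 0.0
```

Run:
```python
from st import *
show()
im,d=get_image('side')
cv2.imwrite('pics/sz2.png',cv2.resize(im[180:280,260:370],None,fx=6,fy=6,interpolation=cv2.INTER_CUBIC))
```

```text
t 5.35 tcp [0.5408 0.1222 0.252 ] tip [0.5414 0.1223 0.079 ] loc [-31.1 -55.6] F [-0.37  0.16 -0.21] op 0.0
x axis [ 3.7e-03  6.0e-04 -1.0e+00] z yaw 0.4774 q [ 0.088  0.03   1.904  0.     1.204 -0.389]
turn [-0.006  0.037 -0.004]
turn [-5.8000e-02 -9.0000e-03  3.1412e+01]
```

View pics/sz2.png

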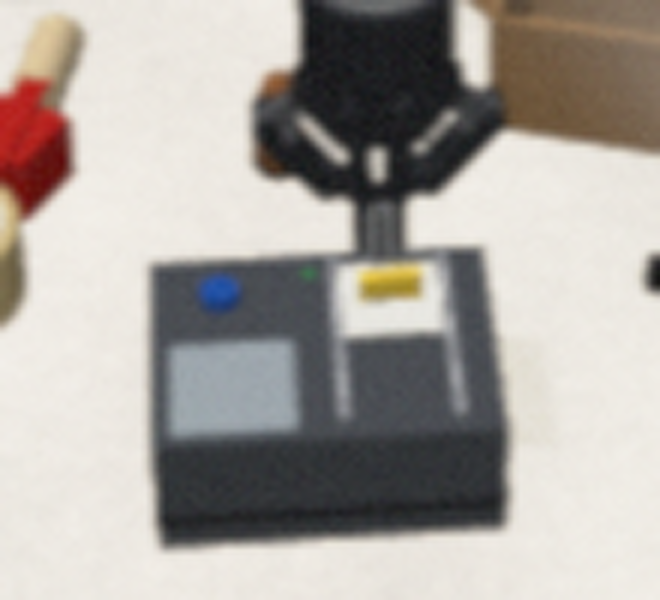

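Emit:
{"api": "carry_out", "payload": {
  "increments": [
    [[0,0.03,0],[-0.25,0.1,0],0],
    [[0,0,0],[-0.2,0.35,0],0],
    [[0,0,0],[-0.2,0.36,0],0],
    [[0,0,0],[-0.2,0.36,0],0],
    [[0,0,0],[-0.2,0.36,0],0],
    [[0,0,0],[0,0,0],0]
  ]
}}

```text
t: 6.0
tool_pos: [0.5183, 0.1555, 0.2537]
tool_rot: [-0.375, 1.534, 0.374]
contact_force: [-0.1, -0.6, 0.7]
opening: -0.0
```

Run:
```python
from st import *
show()
```

```text
t 6.0 tcp [0.5183 0.1555 0.2537] tip [0.519  0.1556 0.0807] loc [-35.7 -15.8] F [-0.14 -0.59  0.68] op -0.0
x axis [ 4.3e-03  4.0e-04 -1.0e+00] z yaw 0.4776 q [ 0.154 -0.003  1.935 -0.     1.206 -0.324]
turn [-0.004  0.043 -0.006]
turn [-6.800e-02 -6.000e-03  3.141e+01]
```

Already pushed about 25 mm; another ~20 mm at slow pace.

Emit:
{"api": "carry_out", "payload": {
  "increments": [
    [[0,0.02,0],[-0.18,0.33,-0.02],0],
    [[0,0,0],[-0.17,0.33,0],0],
    [[0,0,0],[-0.12,0.22,0],0],
    [[0,0,0],[0,0,0],0]
  ]
}}

```text
t: 6.4
tool_pos: [0.5082, 0.1749, 0.2537]
tool_rot: [-0.375, 1.535, 0.374]
contact_force: [0.1, -1.7, 0.0]
opening: 0.0
```

Run:
```python
from st import *
show()
for n in('side','top'):
    im,d=get_image(n); a=im[180:280,260:370] if n=='side' else im[165:265,200:310]
    cv2.imwrite(f'pics/{n}3.png',cv2.resize(a,None,fx=6,fy=6,interpolation=cv2.INTER_CUBIC))
```

```text
t 6.4 tcp [0.5082 0.1749 0.2537] tip [0.5087 0.175  0.0807] loc [-36.    6.2] F [ 0.08 -1.72  0.01] op 0.0
x axis [ 3.1e-03  3.0e-04 -1.0e+00] z yaw 0.4782 q [ 0.193 -0.012  1.943 -0.     1.207 -0.285]
turn [-0.003  0.031 -0.012]
turn [-4.8000e-02 -5.0000e-03  3.1404e+01]
```

View pics/side3.png

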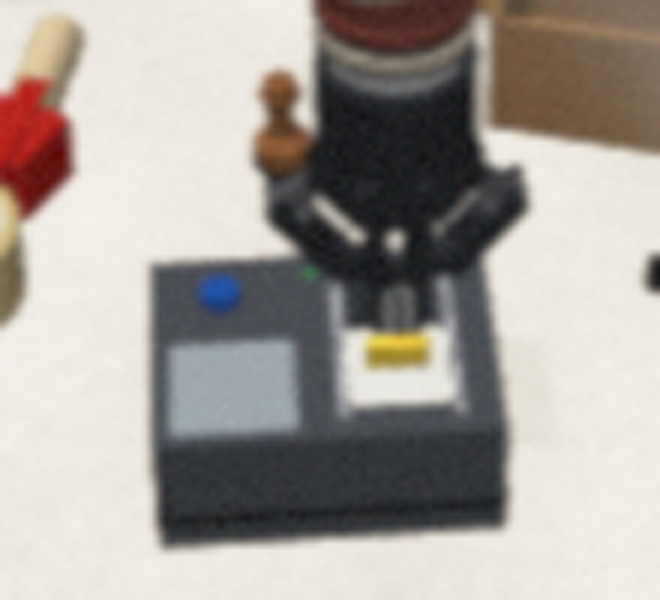

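Run:
```python
from st import *
for r in (336,342,348):
    print(loc(atz('side',260+398.5/6-.5,180+(r+.5)/6-.5,.0905)))
for n in('side','top'):
    for q,z in(('rib_top',.0905),('key_top',.048),('well_mouth',.07)):
        for e in tip_of(n,q)[:2]: print(n,q,round(e['p'],2),loc(atz(n,*e['centre'],z)).round(1))
```

```text
[-32.87776955  19.48781732]
[-32.5991611   23.59111687]
[-32.32195068  27.67383749]
side rib_top 0.64 [-28.4  25. ]
side key_top 0.2 [  23.4 -177.8]
side well_mouth 0.84 [-26.2 -35.9]
side well_mouth 0.73 [-403.7 -393.1]
top key_top 0.55 [-41. -34.]
top well_mouth 0.73 [-34.7 -39.7]
```

View pics/top3.png

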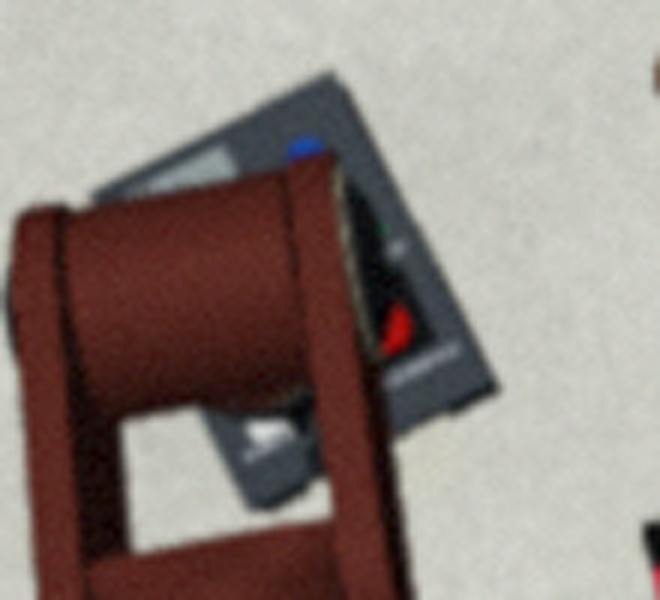

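Emit:
{"api": "carry_out", "payload": {
  "increments": [
    [[0,0,0],[-0.08,0.14,0],0],
    [[0,0,0],[0,0,0],0]
  ]
}}

```text
t: 7.0
tool_pos: [0.507, 0.1768, 0.2537]
tool_rot: [-0.374, 1.535, 0.373]
contact_force: [-0.0, -1.0, -0.1]
opening: -0.0002
```

Run:
```python
from st import *
show()
```

```text
t 7.0 tcp [0.507  0.1768 0.2537] tip [0.5077 0.1768 0.0807] loc [-36.1   8.2] F [-0.02 -0.99 -0.11] op -0.0002
x axis [ 3.6e-03 -2.0e-04 -1.0e+00] z yaw 0.4764 q [ 1.970e-01 -1.300e-02  1.944e+00 -1.000e-03  1.207e+00 -2.790e-01]
turn [0.002 0.036 0.006]
turn [ 5.600e-02 -3.000e-03 -3.141e+01]
```

Emit:
{"api": "carry_out", "payload": {
  "increments": [
    [[0,0.03,0],[0.2,-0.4,0],0],
    [[0,0,0],[0.2,-0.4,0.1],0],
    [[0,0,0],[0.2,-0.4,0.2],0],
    [[0,0,0],[0.2,-0.4,0.2],0],
    [[0,0,0],[0.15,-0.25,0.1],0],
    [[0,0,0],[0,0,0],0]
  ]
}}

```text
t: 7.6
tool_pos: [0.5281, 0.1358, 0.2672]
tool_rot: [-0.373, 1.538, 0.372]
contact_force: [0.1, -0.0, -0.2]
opening: 0.0003
```

Run:
```python
from st import *
show()
for n in('side','top'):
    im,d=get_image(n); a=im[180:280,260:370] if n=='side' else im[165:265,200:310]
    cv2.imwrite(f'pics/{n}4.png',cv2.resize(a,None,fx=6,fy=6,interpolation=cv2.INTER_CUBIC))
    for q,z in(('rib_top',.0905),('key_top',.048),('well_mouth',.07)):
        for e in tip_of(n,q)[:2]: print(n,q,round(e['p'],2),loc(atz(n,*e['centre'],z)).round(1))
```

```text
t 7.6 tcp [0.5281 0.1358 0.2672] tip [0.5282 0.1358 0.0942] loc [-36.6 -37.6] F [ 0.09 -0.02 -0.21] op 0.0003
x axis [ 9.e-04 -3.e-04 -1.e+00] z yaw 0.4755 q [ 0.115 -0.01   1.916 -0.     1.235 -0.36 ]
turn [0.003 0.009 0.015]
turn [ 1.5000e-02 -5.0000e-03 -3.1401e+01]
side rib_top 0.75 [-394.  -364.4]
side rib_top 0.62 [-28.2  24.6]
side well_mouth 0.94 [-33.2 -36.7]
top rib_top 0.69 [-41.5  28.4]
top well_mouth 0.6 [-31.6 -33.6]
top well_mouth 0.27 [-221.5 -107.3]
```

View pics/side4.png

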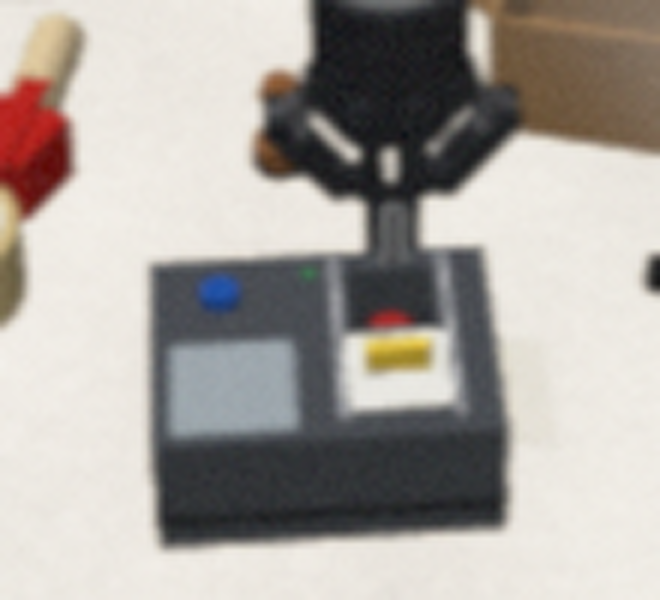

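View pics/top4.png

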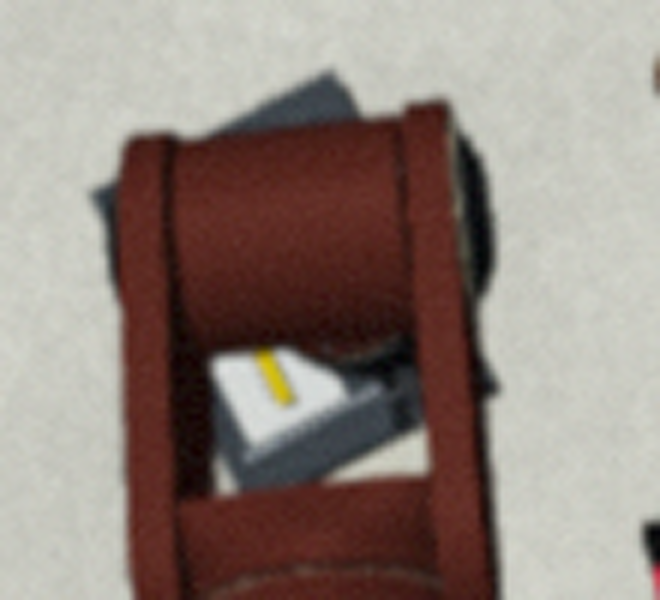

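Run:
```python
from st import *
o,M,tip=show()
print('key pred',proj('side',np.r_[wor(-35,-30),.048]),'tip pred',proj('side',tip))
im,d=get_image('side'); b=im.astype(int)
red=(b[...,2]>110)&(b[...,1]<90)&(b[...,0]<100); red[:, :315]=0; red[:,340:]=0; red[:225]=0; red[245:]=0
ys,xs=np.nonzero(red); print(len(xs),xs.mean(),ys.mean(),xs.min(),xs.max(),ys.min(),ys.max())
dark=(b.max(2)<150)
for v in(212,214,216,218): 
    x=np.nonzero(dark[v,312:345])[0]+312; print(v,x.min(),x.max(),x.mean())
for u in(-47,-35,-23): print(proj('side',np.r_[wor(u,-30),.048]).round(1))
print('well edges', [proj('side',np.r_[wor(x,-51),.07]).round(1) for x in(-56,-14)])
for v in range(222,234): print(v,b[v,314:338].max(1))
```

```text
t 8.0 tcp [0.5271 0.137  0.2663] tip [0.527  0.137  0.0933] loc [-37.2 -36. ] F [ 0.34 -0.43 -0.56] op -0.0002
x axis [-8.e-04 -4.e-04 -1.e+00] z yaw 0.4775 q [ 0.118 -0.01   1.918 -0.     1.235 -0.36 ]
turn [ 0.004 -0.008 -0.005]
turn [1.2000e-02 7.0000e-03 3.1411e+01]
key pred [325.63028828 234.32987466] tip pred [326.09463448 221.84858306]
11 324.27272727272725 232.72727272727272 322 327 232 234
212 314 335 324.5
214 321 329 325.0
216 321 329 325.0
218 321 329 325.0
[329.6 234.1]
[325.6 234.3]
[321.7 234.5]
well edges [array([332. , 223.9]), array([318.2, 224.6])]
222 [155 152 145 141 137 135 113  80  67  87  99  88  91  94  83  72  83  97
 119 135 121  96  86  83]
223 [119 132 118  93  85  86  86  81  77  93  97  80  84  93  88  79  78  91
 114 135 121  96  85  83]
224 [119 133 122  92  79  78  79  78  78  78  81  72  67  69  68  73  70  85
 111 138 136  99  84  83]
225 [118 137 115  90  74  62  58  59  61  60  59  58  61  58  61  57  62  72
 101 146 146 103  82  82]
226 [115 135 125  86  67  56  56  57  57  54  57  53  55  56  53  58  59  69
  98 146 150 109  86  83]
227 [112 134 131  91  64  58  58  54  54  53  54  57  55  55  58  57  53  61
  97 140 147 108  86  82]
228 [112 140 137  95  64  55  58  56  53  53  55  53  56  58  55  55  56  65
  92 131 139 114  91  83]
229 [110 146 147 103  67  58  55  56  56  53  53  53  58  54  58  50  54  61
  84 121 135 120  93  82]
230 [103 145 150 102  68  59  55  57  51  55  56  54  55  50  58  52  57  58
  82 115 134 121  94  84]
231 [106 144 148 103  70  54  54  56  66  75  81  85  77  62  51  59  54  62
  81 112 137 125  98  84]
232 [104 143 148 105  69  60  51  69  98 124 136 141 129 105  71  53  50  55
  71 109 142 136 102  84]
233 [100 136 143 108  67  52  53  90 131 158 164 164 155 138 103  65  59  63
  80 108 147 148 106  82]
```

Emit:
{"api": "carry_out", "payload": {
  "increments": [
    [[0,0,0],[-0.04,0.28,0],0],
    [[0,0,0],[0,0.06,-0.3],0],
    [[0,0,0],[0,0,-0.5],0],
    [[0,0,0],[0,0,-0.5],0],
    [[0,0,0],[0,0,-0.3],0],
    [[0,0,0],[0,0,0],0]
  ]
}}

```text
t: 8.65
tool_pos: [0.5254, 0.1449, 0.2303]
tool_rot: [-0.375, 1.541, 0.375]
contact_force: [-0.3, -0.3, -0.1]
opening: 0.0001
```

Run:
```python
from st import *
show()
```

```text
t 8.65 tcp [0.5254 0.1449 0.2303] tip [0.525  0.1448 0.0573] loc [-35.4 -28.1] F [-0.33 -0.32 -0.07] op 0.0001
x axis [-2.8e-03 -6.0e-04 -1.0e+00] z yaw 0.4784 q [ 0.133  0.04   1.935 -0.     1.17  -0.346]
turn [ 0.006 -0.028 -0.014]
turn [4.4000e-02 9.0000e-03 3.1402e+01]
```

Emit:
{"api": "carry_out", "payload": {
  "increments": [
    [[0,0,0],[0.01,-0.03,-0.3],0],
    [[0,0,0],[0,0,-0.25],0],
    [[0,0,0],[0,0,-0.15],0],
    [[0,0,0],[0,0,0],0]
  ]
}}

```text
t: 9.05
tool_pos: [0.526, 0.1442, 0.2161]
tool_rot: [-0.375, 1.541, 0.375]
contact_force: [-1.8, -0.4, 3.6]
opening: -0.0001
```

Emit:
{"api": "carry_out", "payload": {
  "increments": [
    [[0,0,0],[0,0,-0.15],0],
    [[0,0,0],[0,0,-0.15],0],
    [[0,0,0],[0,0,-0.1],0]
  ]
}}

```text
t: 9.35
tool_pos: [0.5273, 0.1445, 0.2153]
tool_rot: [-0.376, 1.546, 0.376]
contact_force: [-6.9, -1.6, 10.6]
opening: 0.0
```

Emit:
{"api": "carry_out", "payload": {
  "increments": [
    [[0,0,0],[-0.02,0,-0.05],0],
    [[0,0,0],[-0.02,0,-0.05],0],
    [[0,0,0],[-0.02,0,-0.05],0]
  ]
}}

```text
t: 9.65
tool_pos: [0.5269, 0.1445, 0.2155]
tool_rot: [-0.377, 1.544, 0.375]
contact_force: [-2.8, -0.4, 5.0]
opening: 0.0002
```

Emit:
{"api": "carry_out", "payload": {
  "increments": [
    [[0,0,0],[-0.02,0,-0.1],0],
    [[0,0,0],[-0.02,0,-0.1],0],
    [[0,0,0],[-0.01,0,-0.1],0],
    [[0,0,0],[-0.01,0,-0.1],0],
    [[0,0,0],[-0.01,0,-0.1],0],
    [[0,0,0],[-0.01,0,-0.1],0],
    [[0,0,0],[-0.01,0,-0.1],0],
    [[0,0,0],[-0.01,0,-0.1],0]
  ]
}}

```text
t: 10.45
tool_pos: [0.5279, 0.145, 0.2152]
tool_rot: [-0.379, 1.549, 0.375]
contact_force: [-7.7, -1.0, 15.8]
opening: 0.0001
```

Emit:
{"api": "carry_out", "payload": {
  "increments": [
    [[0,0,0],[-0.03,0,-0.08],0],
    [[0,0,0],[-0.03,0,-0.08],0],
    [[0,0,0],[-0.03,0,-0.08],0],
    [[0,0,0],[-0.03,0,-0.08],0]
  ]
}}

```text
t: 10.85
tool_pos: [0.5274, 0.1452, 0.2153]
tool_rot: [-0.38, 1.547, 0.374]
contact_force: [-5.0, -1.0, 11.4]
opening: -0.0001
```

Run:
```python
from st import *
show()
```

```text
t 10.85 tcp [0.5274 0.1452 0.2153] tip [0.526  0.1442 0.0423] loc [-34.7 -29.1] F [-5.01 -0.98 11.38] op -0.0001
x axis [-0.008  -0.0058 -1.    ] z yaw 0.4807 q [ 0.133  0.068  1.934 -0.005  1.148 -0.345]
turn [ 0.057 -0.081 -0.037]
turn [ 0.126  0.09  31.379]
```

Emit:
{"api": "carry_out", "payload": {
  "increments": [
    [[0,0,0],[-0.02,0,0.3],0],
    [[0.05,-0.08,-0.03],[0,0,0.5],0],
    [[0,0,0],[0,0,0.7],0],
    [[0,0,0],[0,0,0.9],0],
    [[0,0,0],[0,0,0.9],0],
    [[0,0,0],[0,0,0.8],0],
    [[0,0,0],[0,0,0.4],0],
    [[0,0,0],[0,0,0],0]
  ]
}}

```text
t: 11.65
tool_pos: [0.5266, 0.1451, 0.3112]
tool_rot: [-0.374, 1.534, 0.373]
contact_force: [-0.0, -0.5, 1.0]
opening: -0.0001
```

Run:
```python
from st import *
show()
for n in('side',):
    im,d=get_image(n); a=im[180:280,260:370] if n=='side' else im[165:265,200:310]
    cv2.imwrite(f'pics/{n}5.png',cv2.resize(a,None,fx=6,fy=6,interpolation=cv2.INTER_CUBIC))
```

```text
t 11.65 tcp [0.5266 0.1451 0.3112] tip [0.5274 0.1452 0.1382] loc [-33.1 -28.9] F [-0.01 -0.47  0.97] op -0.0001
x axis [ 4.5e-03  6.0e-04 -1.0e+00] z yaw 0.4771 q [ 0.133 -0.06   1.885  0.     1.312 -0.345]
turn [-0.006  0.045 -0.001]
turn [-7.0000e-02 -1.0000e-02  3.1415e+01]
```

View pics/side5.png

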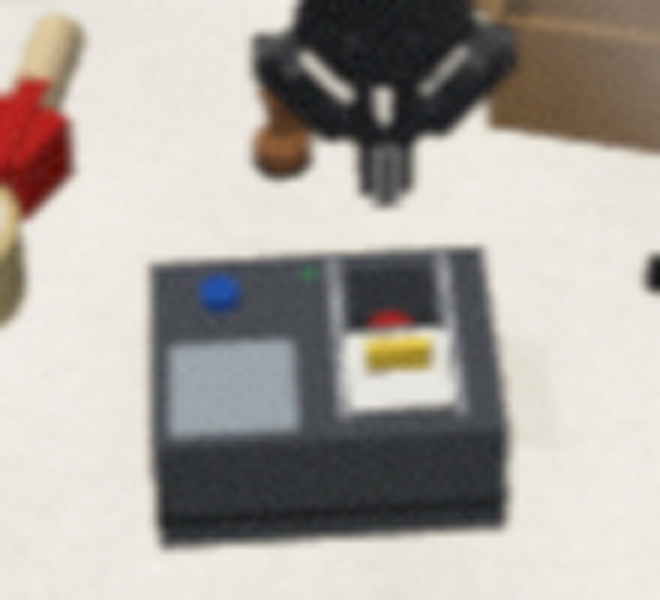

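Emit:
{"api": "carry_out", "payload": {
  "increments": [
    [[0,0.04,0],[-0.35,0.6,0],0],
    [[0,0,0],[-0.34,0.6,0],0],
    [[0,0,0],[-0.34,0.6,0],0],
    [[0,0,0],[-0.34,0.6,0],0],
    [[0,0,0],[-0.34,0.6,0],0],
    [[0,0,0],[-0.34,0.6,0],0],
    [[0,0,0],[0,0,0],0]
  ]
}}

```text
t: 12.4
tool_pos: [0.4795, 0.224, 0.306]
tool_rot: [-0.374, 1.547, 0.377]
contact_force: [0.5, 0.2, 1.1]
opening: 0.0
```

Run:
```python
from st import *
show()
```

```text
t 12.4 tcp [0.4795 0.224  0.306 ] tip [0.478 0.224 0.133] loc [-40.8  63.9] F [0.53 0.18 1.14] op 0.0
x axis [-8.7e-03 -2.0e-04 -1.0e+00] z yaw 0.4788 q [ 0.296 -0.093  1.926  0.002  1.317 -0.183]
turn [ 0.002 -0.087 -0.018]
turn [1.3600e-01 3.0000e-03 3.1398e+01]
```

Emit:
{"api": "carry_out", "payload": {
  "increments": [
    [[0,-0.08,0],[0.38,-0.36,-0.2],0],
    [[0,0,0],[0,0,-0.6],0],
    [[0,0,0],[0,0,-0.6],0],
    [[0,0,0],[0,0,-0.5],0],
    [[0,0,0],[0,0,-0.4],0],
    [[0,0,0],[0,0,-0.2],0],
    [[0,0,0],[0,0,0],0]
  ]
}}

```text
t: 13.1
tool_pos: [0.4877, 0.2148, 0.2498]
tool_rot: [-0.375, 1.541, 0.373]
contact_force: [-0.6, 0.3, -0.1]
opening: -0.0002
```

Run:
```python
from st import *
show()
for n in('side',):
    im,d=get_image(n); a=im[180:280,260:370] if n=='side' else im[165:265,200:310]
    cv2.imwrite(f'pics/{n}6.png',cv2.resize(a,None,fx=6,fy=6,interpolation=cv2.INTER_CUBIC))
```

```text
t 13.1 tcp [0.4877 0.2148 0.2498] tip [0.4873 0.2145 0.0768] loc [-36.9  51.1] F [-0.55  0.31 -0.13] op -0.0002
x axis [-0.0025 -0.002  -1.    ] z yaw 0.4768 q [ 2.750e-01 -1.600e-02  1.954e+00 -1.000e-03  1.206e+00 -2.010e-01]
turn [ 0.02  -0.025  0.002]
turn [-3.9000e-02 -3.1000e-02 -3.1414e+01]
```

View pics/side6.png

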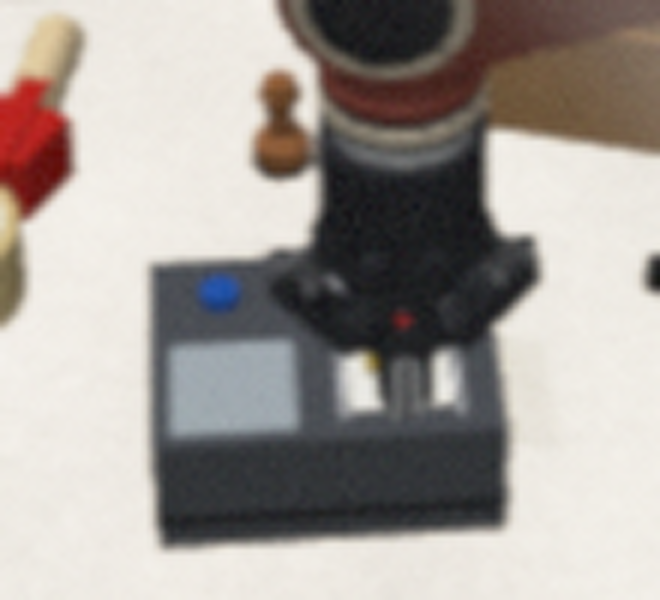

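Emit:
{"api": "carry_out", "payload": {
  "increments": [
    [[0.02,-0.02,0],[0.15,-0.3,0.15],0],
    [[0,0,0],[0.18,-0.34,0.02],0],
    [[0,0,0],[0.18,-0.34,0],0],
    [[0,0,0],[0.18,-0.34,0],0],
    [[0,0,0],[0.18,-0.34,0],0],
    [[0,0,0],[0.18,-0.34,0],0],
    [[0,0,0],[0,0,0],0]
  ]
}}

```text
t: 13.85
tool_pos: [0.511, 0.1713, 0.2556]
tool_rot: [-0.372, 1.536, 0.374]
contact_force: [0.0, 0.4, 0.1]
opening: 0.0
```

Run:
```python
from st import *
show()
```

```text
t 13.85 tcp [0.511  0.1713 0.2556] tip [0.5115 0.1716 0.0826] loc [-35.1   1.9] F [0.05 0.38 0.06] op 0.0
x axis [ 0.0024  0.0018 -1.    ] z yaw 0.4764 q [ 1.850e-01 -1.100e-02  1.938e+00  1.000e-03  1.211e+00 -2.920e-01]
turn [-0.018  0.024  0.006]
turn [ 3.800e-02  2.800e-02 -3.141e+01]
```

Emit:
{"api": "carry_out", "payload": {
  "increments": [
    [[0,0.02,0],[0.14,-0.26,-0.05],0],
    [[0,0,0],[0.12,-0.22,0],0],
    [[0,0,0],[0.06,-0.12,0],0],
    [[0,0,0],[0,0,0],0]
  ]
}}

```text
t: 14.25
tool_pos: [0.5183, 0.1582, 0.2548]
tool_rot: [-0.372, 1.537, 0.375]
contact_force: [-0.9, 0.4, -1.2]
opening: 0.0002
```

Run:
```python
from st import *
show()
```

```text
t 14.25 tcp [0.5183 0.1582 0.2548] tip [0.5184 0.1585 0.0818] loc [-34.9 -12.9] F [-0.91  0.35 -1.17] op 0.0002
x axis [ 8.e-04  2.e-03 -1.e+00] z yaw 0.4763 q [ 0.159 -0.002  1.931  0.002  1.212 -0.318]
turn [-0.02   0.008  0.007]
turn [ 1.2000e-02  3.1000e-02 -3.1409e+01]
```

Creep into the stop in small steps, watching force.

Emit:
{"api": "carry_out", "payload": {
  "increments": [
    [[0,0,0],[0.05,-0.09,0],0],
    [[0,0,0],[0,0,0],0]
  ]
}}

```text
t: 14.45
tool_pos: [0.5193, 0.1563, 0.2549]
tool_rot: [-0.372, 1.537, 0.375]
contact_force: [0.2, 0.0, -0.5]
opening: 0.0001
```

Emit:
{"api": "carry_out", "payload": {
  "increments": [
    [[0,0,0],[0.05,-0.09,0],0]
  ]
}}

```text
t: 14.55
tool_pos: [0.5201, 0.1549, 0.2549]
tool_rot: [-0.371, 1.538, 0.376]
contact_force: [-2.4, 3.9, 1.4]
opening: -0.0
```

Run:
```python
from st import *
show()
```

```text
t 14.55 tcp [0.5201 0.1549 0.2549] tip [0.5201 0.1554 0.0819] loc [-34.8 -16.4] F [-2.42  3.9   1.37] op -0.0
x axis [ 0.      0.0031 -1.    ] z yaw 0.4766 q [ 0.152 -0.     1.929  0.003  1.212 -0.326]
turn [-0.031  0.     0.004]
turn [ 1.0000e-03  4.9000e-02 -3.1412e+01]
```

Emit:
{"api": "carry_out", "payload": {
  "increments": [
    [[0,0,0],[-0.12,0.22,0],0],
    [[0,0,0],[-0.12,0.22,0.1],0],
    [[0,0,0],[0,0,0.6],0],
    [[0,0,0],[0,0,0.9],0],
    [[0,0,0],[0,0,1],0],
    [[0,0,0],[-0.2,-0.8,1],0],
    [[0,0,0],[-0.2,-1,1],0],
    [[0,0,0],[-0.2,-1,0.5],0]
  ]
}}

```text
t: 15.35
tool_pos: [0.5018, 0.109, 0.3638]
tool_rot: [-0.379, 1.535, 0.378]
contact_force: [0.7, -0.6, -0.3]
opening: 0.0001
```

Emit:
{"api": "carry_out", "payload": {
  "increments": [
    [[0,0,0],[-0.2,-1,0],0],
    [[0,0,0],[-0.2,-1,0],0],
    [[0,0,0],[-0.2,-1,0],0],
    [[0,0,0],[-0.2,-1,0],0],
    [[0,0,0],[-0.2,-1,0],0],
    [[0,0,0],[-0.2,-1,0],0],
    [[0,0,0],[-0.2,-1,0],0],
    [[0,0,0],[0,0,0],0]
  ]
}}

```text
t: 16.15
tool_pos: [0.4723, -0.0371, 0.3781]
tool_rot: [-0.387, 1.516, 0.369]
contact_force: [-0.8, -0.1, -0.1]
opening: 0.0004
```

Run:
```python
from st import *
show()
for n in('side','top'):
    im,d=get_image(n); a=im[180:280,260:370] if n=='side' else im[165:265,200:300]
    a0=cv2.imread(f'pics/{n}0.png'); a0=a0[180:280,260:370] if n=='side' else a0[165:265,200:300]
    cv2.imwrite(f'pics/{n}7.png',cv2.resize(np.vstack([a,a0]) if 0 else np.hstack([a,a0]),None,fx=3.6,fy=3.6,interpolation=cv2.INTER_CUBIC))
    for e in tip_of(n,'rib_top')[:1]: print(n,round(e['p'],2),loc(atz(n,*e['centre'],.0905)).round(1))
```

```text
t 16.15 tcp [ 0.4723 -0.0371  0.3781] tip [ 0.4763 -0.0382  0.2052] loc [-162.6 -168.3] F [-0.83 -0.07 -0.11] op 0.0004
x axis [ 0.0229 -0.0059 -0.9997] z yaw 0.4833 q [-0.236 -0.312  1.989 -0.     1.441 -0.719]
turn [ 0.06   0.229 -0.062]
turn [-0.359  0.094 31.352]
side 0.46 [-19.7 -21.7]
top 0.8 [-33.7 -22.3]
```

View pics/side7.png

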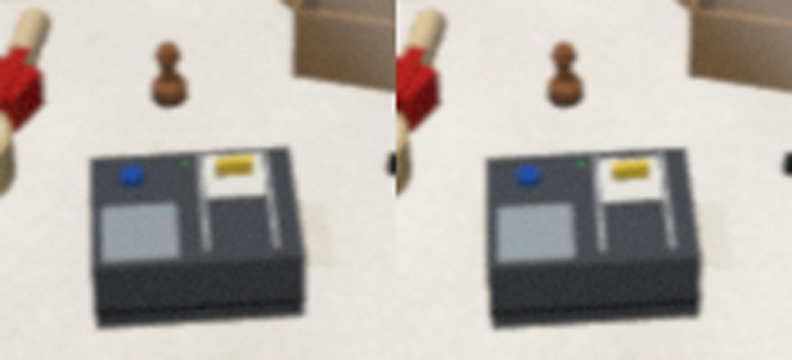

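View pics/top7.png

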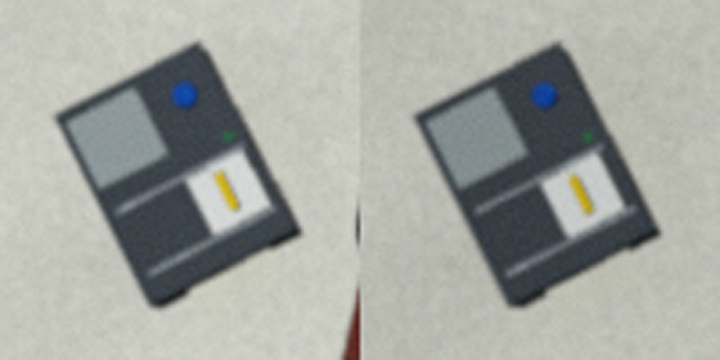

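Run:
```python
from st import *
for n in('top','side'):
    for k,im in(('start',cv2.imread(f'pics/{n}0.png')),('now',get_image(n)[0])):
        b=im.astype(float); w=np.clip(b[...,2]-b[...,0]-60,0,None)*(b[...,1]>b[...,0]+40)
        m=np.zeros_like(w); m[(slice(205,235),slice(250,275)) if n=='top' else (slice(215,240),slice(310,335))]=1; w*=m
        v,u=np.mgrid[:400,:640]; c=(w*u).sum()/w.sum(),(w*v).sum()/w.sum(); print(n,k,np.round(c,2),loc(atz(n,*c,.088)).round(1))
```

```text
top start [260.87 218.45] [-35.  -25.6]
top now [262.43 217.51] [-34.6 -30.6]
side start [324.58 226.29] [-31.8 -22.7]
side now [324.61 225.15] [-32.2 -27.6]
```

```bash
python3 -c "
from station import *
print(finish_job())"
```

```text
the job is handed in; nothing more can be done
None
```

The printer reset is done and handed in at about 16 s of the 51 s allowed; no verdict was reported.

- **Shutter open:** I pushed it by the rib with the closed fingertips to about 53 mm. I stopped short of the end stop so the printer would not be shoved.
- **Red key:** I held it at the bottom for over 1 s. The force readings taken during the hold were 5 to 16 N. After I withdrew, the side camera picture showed the key up again.
- **Shutter shut:** I pushed it until it met about 4.6 N at the stop, then moved the arm away.

**Last checks:**
- The rib sits at y -30.6 mm by the top camera, and -30 is shut. The side camera gives -27.6 mm, but it read about 3 mm to that side throughout. Both cameras agree it moved 5 mm from its start position.
- One network reading disagreed, putting the rib at about -22 mm. I set it aside as imprecise, because the colour measurement and the stop force both said shut.
- In the close-up pictures before and after, the printer, blue button, stamp and the visible parts of the tape gun and carton look unmoved. I did not compare the scanner, marker or highlighter in pictures, and the arm did not work near them.
- While the key was held there was a sideways force of up to 8 N, with no visible shift of the printer.

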